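# Slacken a carousel clamp screw with a hex key and dial the cover open

### The arm

A 6-joint arm with a two-finger parallel gripper is mounted at the origin on a cart in front of the work surface, level with it; the furniture and walls round the work are solid. World frame = base frame: x ahead of the robot, y to its left, z up, the work surface at z = 0. Lengths are in mm, angles in rad, forces in N, time in s.
With the tool pointing down it reaches from about 350 to 975 mm from the base axis. Payload 7.1 kg.
Tool frame: the origin (TCP) lies between the finger pads; the fingertips stand 14 mm ahead of it and the grasp point (between the pads) lies 5 mm behind it (ctrl.tcp_to_tips is the distance from the TCP to the fingertips, in mm); z points along the fingers, y is the line along which they close (so a half turn about z gives the same grasp; the last joint's range is limited). The gripper opens to 88 mm and grips with 3 to 60 N. Pads are 20 mm wide; open, the fingers measure 115 mm over their backs; the gripper's body (75 mm by 178 mm) begins 61 mm behind the grasp point.
Start: joints at [1.087, 0.423, 1.63, -0, 1.089, -0.019], TCP at [280.12, 558.693, 236.675] pointing down, gripper open.
Joint ranges: [-3, 3], [-0.9, 2.11], [0.09, 2.58], [-1.31, 4.45], [0.11, 2.69], [-2.54, 2.54]. Speed limits (rad/s): [2.39, 2.39, 3.01, 3.14, 3.14, 3.14].

### API

Orientations are given as a rotation vector (axis times angle).
In Python, from workcell import ctrl gives the robot as it stands.
- The arm moves only by the tool apply_moves, never from a script. Its argument "series" is a list that holds one entry, the list of rows, each a list of 7 numbers: the shift along the tool's x, y, z in cm, then the turn, a rotation vector about the tool's x, y, z in degrees, then the opening, from 0 (shut) to 1 (fully open). A call has 1 to 12 rows; each row shifts and turns the commanded pose from where the row before left it, along the tool's axes as they then stand; what a row does not reach is not made up. A row lasts 1/10 s, in which the tool goes at most 50 mm and 8.59 degrees, less where a joint would pass 70% of its speed; a pose out of reach is approached as far as the arm can. A call with a gripper value outside its range is refused whole. The fingers move at their own pace and stop on an object; the grip force is fixed at half the most. Time passes only in rows, so rows that do not move let the fingers close. It gives the time, the measured TCP pose, the force and the opening at its end, in the units of the state.
- ctrl.get_obs(): the state, without advancing time (a new reading comes with each control period).
- ctrl.get_image(name): name is "scene" or "side" or "wrist"; returns a dict with "img" (384x512x3 uint8, blue, green, red), "K" (3x3 intrinsics, pixels), "cam_to_world" (4x4, takes a point from camera to world coordinates). Camera axes: x right, y down, z forward; pixel columns grow to the right and rows downward; lengths in mm; the calibration is good to about 2 mm. A picture is of the moment at which its call begins. There is no depth.
- ctrl.close_job(): hands the job in, once; it reports no verdict.
The state is a dict: "t": time; "qpos": joint angles; "qvel": joint speeds; "joint_torque": joint torques, N m; "ee_pos": TCP position; "orientation": TCP orientation; "ft_force": force on the tool from outside, world axes, zero at the start; "moment": the same for the moment, N m; "width": finger opening in mm.
Only numpy, scipy, OpenCV 4.12 (cv2) and the standard library are available. Lean on these libraries where they do the work, as an engineer would, in place of code of your own. Each camera call takes 0.05 s, during which the arm holds its last target. There are 200 camera calls.

### The job

The cover of the dark sample carousel is clamped tight. Take the large hex key out of its stand, flip it so that its short arm goes right down into the hexagon socket of the stiff clamp screw in the middle of the cover, and use the long arm as the lever to slacken the screw counter-clockwise by at least an eighth of a turn; leave the key in the screw, ready for tightening again. Then turn the freed cover, which has a finger post for it, until its opening stands squarely over the compartment that the pointed index lug on the drum marks, without disturbing the two small conical flasks that stand next to the drum.

Things in the scene. Friction and masses are not known exactly. Their poses are not given: they have to be found in the camera images.
- key_bend (a point): middle of the bend of the large black L-shaped hex key (bar 17 mm across flats, 0.4 kg), on the bar's centre line. Axes: x along the short arm to its tip, -z along the long arm to its tip, y square to the plane of the L. Both arms and the bend have flats facing +y and -y: pinch it there. From here the short tip lies 69 mm along x and 6 mm along z, the long tip 154 mm along -z and 6 mm along -x
- key_short_tip (a point): end of the key's short arm, on its centre line, 75 mm from the crossing of the two arms' centre lines; edges chamfered; axes as key_bend
- key_long_tip (a point): end of the key's long arm, on its centre line, 160 mm from the crossing of the arms' centre lines; axes as key_bend
- key_stand: grey plastic stand, block 60 x 120 x 85 mm high on a 76 x 136 mm foot, fixed; origin at the centre of its underside. The key starts upright in the hole 32 mm along its +y (24 mm wide, 70 mm deep, loose): long arm down in it, short arm level at z = 175 mm, pointing along the stand's -y. Lift 75 mm to clear. Two smaller holes are empty
- small_key: a smaller L-shaped hex key (8 mm across flats, 100 x 44 mm) lying flat on the bench, too small for this screw; origin at the crossing of its arms' centre lines
- carousel: grey drum, 252 mm diameter and 76 mm high (foot 268 mm, three foot lugs to 161 mm from the axis), fixed to the bench; six compartments in a ring round its upright axis; origin on the axis at bench height, z up
- screw_socket (a point): centre of the mouth of the clamp screw's hexagon socket, on the carousel's axis, 122 mm above the bench; fixed to the drum, so its axes do not tell how the hexagon stands: that is any angle (repeating every 60 degrees), to be felt or seen. Socket 18.6 mm across flats, 18 mm deep, mouth chamfered 1 mm; knurled head 35 mm wide. The key drops in when within about 5 degrees
- clamp_screw (a joint): turn of the clamp screw in rad: 0 tight (start), grows counter-clockwise from above (slackening), stop at 1.6. It resists with about 1.8 N m all the way. At 0.6 to 0.7 the clamp lets go of the cover, which is held fast until then. A key in it has some 6 degrees of play, so its free long arm sags 10 to 20 mm
- cover_opening (a point): centre of the opening in the round steel cover (240 mm wide, 8 mm thick), level with its upper face, 84 mm above the bench, 78 mm from the axis. The opening is a sector 50 degrees wide, from 40 to 108 mm radius. The cover turns about the carousel's axis and has to go clockwise, seen from above, by 35 to 70 degrees
- cover_post (a point): finger post on the cover, an upright round steel post 22 mm wide at its grip, standing 48 mm above the cover, 90 mm from the axis; this point is on its axis 14 mm below its top, 118 mm above the bench. It stands 80 degrees counter-clockwise (from above) of the opening's middle. About 2 N move it when the screw is slack; the cover stays where left
- marked_compartment (a point): centre of the marked compartment at the height of the cover's upper face, 78 mm from the axis; fixed to the drum. The pointed steel index lug, a pillar on the drum's wall that rises 8 mm above the cover, stands outward of it
- amber_left: small conical flask with yellowish amber content, 52 mm wide, 85 mm high, upright on the bench; origin at the centre of its underside; to be left alone
- amber_right: the same kind of flask on the other side of the drum; to be left alone

How it is judged (in metres and radians):
On the way, in this order (a step that is already met when the one before it is completed fails the run):
1. the key's short arm is fully down in the screw's socket, the screw still tight (z of key_short_tip in the frame of screw_socket below -0.013 m and horizontal distance between key_short_tip and screw_socket below 0.005 m and value of joint clamp_screw below 0.3 rad), for 0.2 s.
2. the screw is slackened by the key standing in it with its short arm (value of joint clamp_screw above 0.7 rad and z of key_short_tip in the frame of screw_socket below -0.011 m and horizontal distance between key_short_tip and screw_socket below 0.006 m), for 0.1 s.
At the end, for the whole second after the job is handed in: The middle of the cover's opening is within 7 mm of the middle of the marked compartment, the clamp screw is slackened by more than 0.7 rad, and the key is left with its short arm in the screw's socket (tip at least 11 mm deep, within 6 mm of the axis) (all of step 2 and horizontal distance between cover_opening and marked_compartment below 0.007 m); the robot touches nothing.
It fails at once if an amber flask was shifted by more than 15 mm (distance of any of amber_left, amber_right from where it was at the start of the episode above 0.015 m).
It fails at once if an amber flask was tipped (angle between any of amber_left, amber_right's own z axis and vertical above 0.3 rad).
It also fails if it takes over 64 s, if anything falls off the work surface, if the arm or the gripper's body presses on something with over 40 N, if the wrist force passes 120 N, or if a joint passes its speed limit or range.

## Working session

There is one attempt and no reset: what is moved stays moved. The work goes in short steps, Python scripts to look and compute and a tool call to move; the robot and the scene stay as the last step left them, time stands still between calls to the robot, and variables do not carry over. Pictures are saved under pics/ and viewed, on a budget of 10 in all, crops included, one or two more only if the job needs it, and the job is handed in when it is done.

Besides the shell and the picture viewer there is one more tool, called after "Request:" by a JSON object that holds its "api" and its "payload", one argument or row to a line. apply_moves: Moves the arm, as the interface text tells. Its arguments: {"type":"object","properties":{"series":{"type":"array","items":{"type":"array","items":{"type":"array","items":{"type":"number"}}}}},"required":["series"]}

```bash
ls; mkdir -p pics; cat > h.py <<'E'
import numpy as np, cv2
from scipy.spatial.transform import Rotation as R
from workcell import ctrl
def ray(im,u,v):
    K=im["K"];T=np.array(im["cam_to_world"])
    d=T[:3,:3]@np.linalg.inv(K)@np.array([u,v,1.]);return T[:3,3],d/np.linalg.norm(d)
def onz(im,u,v,z):
    o,d=ray(im,u,v);return o+d*(z-o[2])/d[2]
def proj(im,p):
    T=np.array(im["cam_to_world"]);c=T[:3,:3].T@(np.array(p,float)-T[:3,3]);q=im["K"]@c;return q[:2]/q[2]
def tri(i1,a,i2,b):
    o1,d1=ray(i1,*a);o2,d2=ray(i2,*b)
    s=np.linalg.lstsq(np.c_[d1,-d2],o2-o1,rcond=None)[0]
    p,q=o1+s[0]*d1,o2+s[1]*d2;return (p+q)/2,np.linalg.norm(p-q)
def shot(n,f):
    im=ctrl.get_image(n);cv2.imwrite("pics/"+f,im["img"]);np.savez("pics/"+f[:-4]+".npz",**{k:np.array(v) for k,v in im.items()});return im
def load(f): return dict(np.load("pics/"+f+".npz"))
E
python3 - <<'E'
from h import *
a=shot("scene","s0.png");b=shot("side","d0.png")
for i in(a,b): print(np.round(i["cam_to_world"],2).tolist(),i["K"].tolist())
o=ctrl.get_obs();print(o["t"],o["ee_pos"],o["orientation"],o["width"],o["ft_force"])
E
```

```text
pics
[[0.61, -0.5, 0.62, -5.02], [-0.79, -0.36, 0.49, -465.58], [-0.02, -0.79, -0.61, 668.13], [0.0, 0.0, 0.0, 1.0]] [[353.2884279639604, 0.0, 250.28507729350864], [0.0, 353.2884279639604, 190.76964664419842], [0.0, 0.0, 1.0]]
[[0.93, -0.22, 0.28, 211.2], [-0.35, -0.52, 0.78, -939.05], [-0.02, -0.83, -0.56, 787.82], [0.0, 0.0, 0.0, 1.0]] [[456.2892075314917, 0.0, 253.6286320018662], [0.0, 456.2892075314917, 198.45943929817395], [0.0, 0.0, 1.0]]
0.1 [279.9149635  558.27590579 236.01880077] [-7.23423416e-01 -3.05682451e+00  2.03365100e-03] 87.68501353598697 [0.25089941 0.49558663 0.2599061 ]
```

View pics/s0.png

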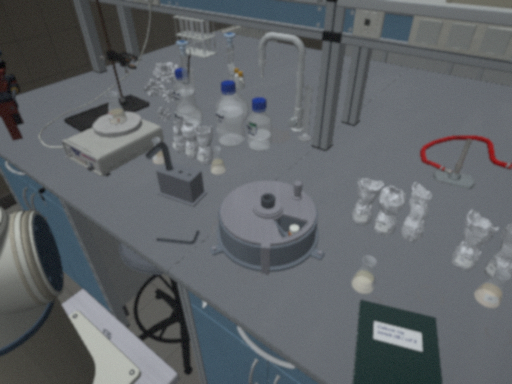

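View pics/d0.png

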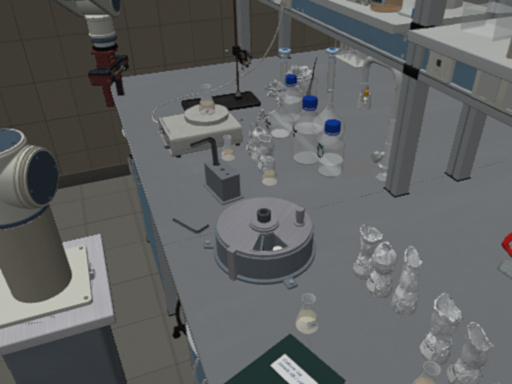

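Both views show the drum (scene ~(267,222), side ~(264,238)), the key in its stand (scene (165,155), side (213,150)), the post (scene (297,187), side (300,214)) and the lug (scene (266,255), side (233,262)). Next I'll enlarge these areas in one montage.

```bash
python3 - <<'E'
import cv2,numpy as np
s=cv2.imread("pics/s0.png");d=cv2.imread("pics/d0.png")
c=lambda i,x,y,w,h,k:cv2.resize(i[y:y+h,x:x+w],None,fx=k,fy=k,interpolation=cv2.INTER_CUBIC)
top=np.hstack([c(s,210,175,120,100,3.3333),c(d,205,190,120,100,3.33333)])
bot=np.hstack([c(s,140,130,80,50,5),c(d,180,125,80,50,5)])
def fit(i):return cv2.resize(i,(400,i.shape[0]*400//i.shape[1]))
m=np.vstack([cv2.resize(top,(800,333)),cv2.resize(bot,(800,250))])
cv2.imwrite("pics/m0.png",m)
E
```

```text
(no output)
```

View pics/m0.png

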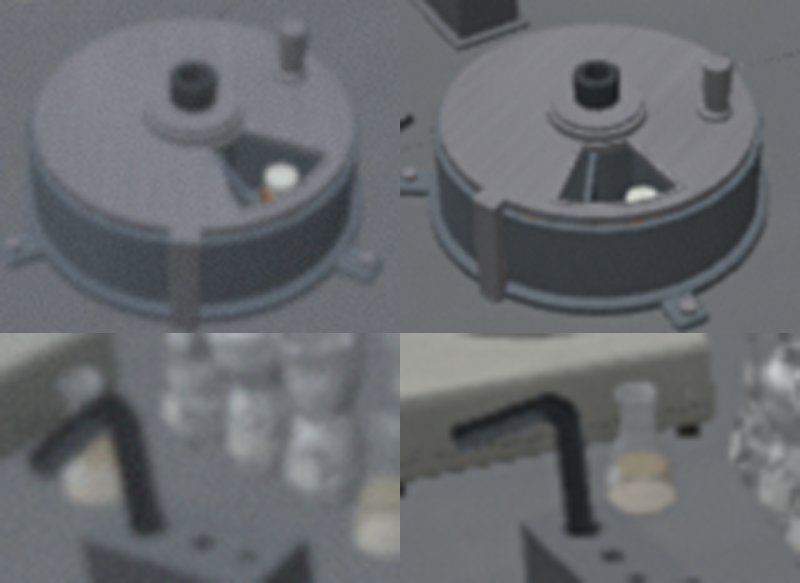

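The montage shows: screw mouth at (193,70)/(597,68), post top (293,27)/(718,62), lug top (185,235)/(490,197), opening corners clear, key bend (118,400)/(563,402) and short tip (38,462)/(458,435). I'll turn these into points.

```bash
python3 - <<'E'
from h import *
s=load("s0");d=load("d0")
S=lambda x,y:(210+x/3.3333-.35,175+y/3.3333-.35);D=lambda x,y:(205+(x-400)/3.3333-.35,190+y/3.3333-.35)
s5=lambda x,y:(140+x/5-.4,130+(y-333)/5-.4);d5=lambda x,y:(180+(x-400)/5-.4,125+(y-333)/5-.4)
r=lambda n,a,b:print(n,np.round(tri(s,a,d,b)[0],1),round(tri(s,a,d,b)[1],1))
r("screw",S(193,70),D(597,68)); ax=(onz(s,*S(193,70),122)+onz(d,*D(597,68),122))/2;print(ax,onz(s,*S(193,70),122),onz(d,*D(597,68),122))
r("post",S(293,27),D(718,62))
for p in(onz(s,*S(293,25),132),onz(d,*D(718,60),132)):
  v=p-ax;print("post",p,np.hypot(*v[:2]),np.degrees(np.arctan2(v[1],v[0])))
for im,p in((s,S(185,235)),(d,D(490,197))):
  q=onz(im,*p,92);v=q-ax;print("lug",q,np.hypot(*v[:2]),np.degrees(np.arctan2(v[1],v[0])))
for im,f,ps in((s,S,[(220,150),(245,135),(325,155),(248,205)]),(d,D,[(583,147),(637,147),(678,187),(560,200)])):
  for p in ps:
    q=onz(im,*f(*p),84);v=q-ax;print("op",np.round(q,1),np.hypot(*v[:2]),np.degrees(np.arctan2(v[1],v[0])))
r("bend",s5(118,400),d5(563,402));r("short",s5(38,462),d5(458,435));r("hole",s5(150,527),d5(582,528))
# hole on stand, stand corners top left, right
r("c1",s5(82,540),d5(523,525))
print([np.round(onz(s,*s5(x,y),85),1) for x,y in((150,527),(203,541),(247,555),(82,542),(308,543))],[np.round(onz(d,*d5(x,y),85),1) for x,y in((582,528),(613,555),(523,525))])
E
```

```text
screw [550.4 -75.2 122.8] 0.6
[551.09891546 -74.37080313 122.        ] [551.65786198 -74.23237495 122.        ] [550.53996893 -74.50923132 122.        ]
post [ 633.9 -109.4  127.7] 0.1
post [ 630.90495721 -110.91707589  132.        ] 87.77604657512856 -24.60487509655699
post [ 632.27719417 -112.42989425  132.        ] 89.65716564312545 -25.11875397831256
lug [ 436.71588196 -150.1198488    92.        ] 137.19109399528887 -146.48587202436167
lug [ 438.69195077 -151.07206805   92.        ] 136.08236384595074 -145.69219756275814
op [ 526.2 -117.    84. ] 49.3195342382833 -120.28358196994621
op [ 550.6 -122.6   84. ] 48.18793980162171 -90.55362473214942
op [ 566.9 -181.    84. ] 107.74331599134928 -81.59327662305112
op [ 491.6 -164.2   84. ] 107.7289224188085 -123.52991096029425
op [ 523.1 -114.3   84. ] 48.73970483091473 -125.06590953376998
op [ 560.  -129.4   84. ] 55.761323612204095 -80.81646397391997
op [ 569.2 -182.5   84. ] 109.5854061047625 -80.51206180250625
op [ 486.2 -163.9   84. ] 110.54764314112394 -125.94360539152575
bend [518.8 259.8 172.9] 0.0
short [450.6 245.4 172. ] 0.7
hole [524.7 261.3  83.8] 0.6
c1 [493.7 286.5  80.6] 1.1
[array([523.3, 259.4,  85. ]), array([531.7, 223.2,  85. ]), array([536.9, 192.2,  85. ]), array([489.2, 280. ,  85. ]), array([566.4, 172.1,  85. ])] [array([524.4, 259.8,  85. ]), array([532.3, 220.7,  85. ]), array([491.5, 277.8,  85. ])]
```

```bash
cat >> h.py <<'E'
def st():
    o=ctrl.get_obs();Rm=R.from_rotvec(o["orientation"]).as_matrix();return o,np.array(o["ee_pos"]),Rm
def plan(p,Rt):
    """turn about tool axes first (deg), then shift in new tool axes (cm)"""
    o,c,Rm=st();w=np.degrees(R.from_matrix(Rm.T@Rt).as_rotvec());d=Rt.T@(np.array(p)-c)/10
    print("turn",np.round(w,2),"n>=%.1f"%(np.linalg.norm(w)/8.59),"then shift",np.round(d,2),"n>=%.1f"%(np.linalg.norm(d)/5))
    print("shift first (old axes)",np.round(Rm.T@(np.array(p)-c)/10,2))
def frame(z,y):
    z=np.array(z,float);z/=np.linalg.norm(z);y=np.array(y,float);y-=z*(y@z);y/=np.linalg.norm(y);return np.c_[np.cross(y,z),y,z]
def az(d): d=np.radians(d);return np.array([np.cos(d),np.sin(d),0])
E
python3 - <<'E'
from h import *
print([n for n in dir(ctrl) if n[0]!='_'])
w=shot("wrist","w0.png");o,c,Rm=st()
T=w["cam_to_world"];print("cam in tool",np.round(Rm.T@(T[:3,3]-c),1),np.round(Rm.T@T[:3,:3],2).tolist(),w["K"][0,0])
s=load("s0");d=load("d0");print("flasks",onz(s,364,285,2),onz(d,307,324,2),onz(s,217,170,2),onz(d,270,180,2))
# camera-view TCP pose: tool y toward az -8 , carousel centre
for y in(-8,172): plan([551,-74.4,400],frame([0,0,-1],az(y)))
E
```

```text
['Unreachable', 'close_job', 'get_image', 'get_obs', 'tcp_to_tips']
cam in tool [  72.     1.  -148.5] [[-0.0, -0.96, -0.26], [1.0, 0.0, -0.0], [0.0, -0.26, 0.96]] 308.7940852815182
flasks [ 539.77706611 -352.37981983    2.        ] [ 540.56905413 -349.57208061    2.        ] [685.60862267 226.56415896   2.        ] [692.89488575 229.40633341   2.        ]
turn [-6.000e-02  4.000e-02  7.137e+01] n>=8.3 then shift [-58.89  35.65 -16.39] n>=14.2
shift first (old axes) [-52.59 -44.43 -16.34]
turn [-4.0000e-02 -6.0000e-02 -1.0863e+02] n>=12.6 then shift [ 58.89 -35.65 -16.39] n>=14.2
shift first (old axes) [-52.59 -44.43 -16.34]
```

Request:
{"api": "apply_moves", "payload": {
  "series": [
    [[0,0,-5,0,0,0,1],[0,0,-5,0,0,0,1],[-4.6,-0.36,0,0,0,4.46,1],[-4.6,-0.36,0,0,0,4.46,1],[-4.6,-0.36,0,0,0,4.46,1],[-4.6,-0.36,0,0,0,4.46,1],[-4.6,-0.36,0,0,0,4.46,1],[-4.6,-0.36,0,0,0,4.46,1],[-4.6,-0.36,0,0,0,4.46,1],[-4.6,-0.36,0,0,0,4.46,1],[-4.6,-0.36,0,0,0,4.46,1],[-4.6,-0.36,0,0,0,4.46,1]]
  ]
}}

```text
t: 1.35
ee_pos: [562.8, 206.3, 336.3]
orientation: [-1.834, -2.551, 0.0]
ft_force: [0.8, -0.3, 0.2]
width: 87.9
```

Request:
{"api": "apply_moves", "payload": {
  "series": [
    [[-4.6,-0.36,0,0,0,4.46,1],[-4.6,-0.36,0,0,0,4.46,1],[-4.6,-0.36,0,0,0,4.46,1],[-4.6,-0.36,0,0,0,4.46,1],[-4.6,-0.36,0,0,0,4.46,1],[-4.6,-0.36,0,0,0,4.46,1],[0,0,4.5,0,0,0,1],[0,0,4.5,0,0,0,1],[0,0,4.5,0,0,0,1],[0,0,0,0,0,0,1]]
  ]
}}

```text
t: 2.35
ee_pos: [573.0, -65.5, 196.0]
orientation: [-2.365, -2.055, 0.012]
ft_force: [-1.0, 0.1, -0.7]
width: 87.5
```

```bash
python3 - <<'E'
from h import *
w=shot("wrist","w1.png");o,c,Rm=st();print(c,Rm.round(3).tolist(),o["qpos"],o["t"])
u,v=proj(w,[551,-74.4,122]);print(u,v)
i=w["img"];x,y=int(u),int(v);x0=min(max(x-40,0),432);y0=min(max(y-40,0),304)
z=cv2.resize(i[y0:y0+80,x0:x0+80],(384,384),interpolation=cv2.INTER_CUBIC)
cv2.imwrite("pics/w1m.png",np.hstack([cv2.resize(i,(416,312))[:,:],np.zeros((312,0,3),np.uint8)]) if 0 else np.hstack([cv2.copyMakeBorder(cv2.resize(i,(416,312)),0,72,0,0,0),z]));print(x0,y0)
E
```

```text
[575.27661583 -65.67769359 199.38402426] [[0.139, 0.99, -0.006], [0.99, -0.139, 0.001], [-0.0, -0.006, -1.0]] [-1.34219591e-01  4.04763634e-01  1.75825794e+00 -2.12036576e-05
  9.85061562e-01  5.41869522e-03] 2.4
223.21825745519283 223.6417589391701
183 183
```

View pics/w1m.png

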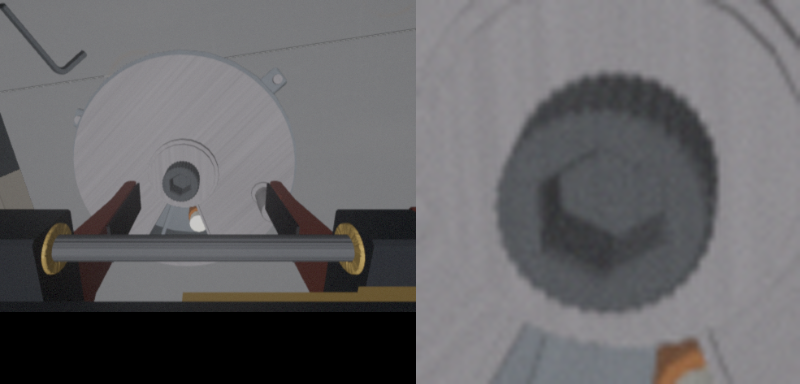

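The wrist view shows the head centred at ~(222.6,226.8) and a hexagon with corners roughly up/down in the image. I'll take one contrast-stretched enlargement for its angle.

```bash
python3 - <<'E'
from h import *
i=cv2.imread("pics/w1.png",0)[203:251,198:246]
z=cv2.resize(i,(576,576),interpolation=cv2.INTER_CUBIC).astype(float)
lo,hi=np.percentile(z,1),np.percentile(z,75);z=np.clip((z-lo)/(hi-lo)*255,0,255)
cv2.imwrite("pics/w1c.png",z.astype(np.uint8))
E
```

```text
(no output)
```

View pics/w1c.png

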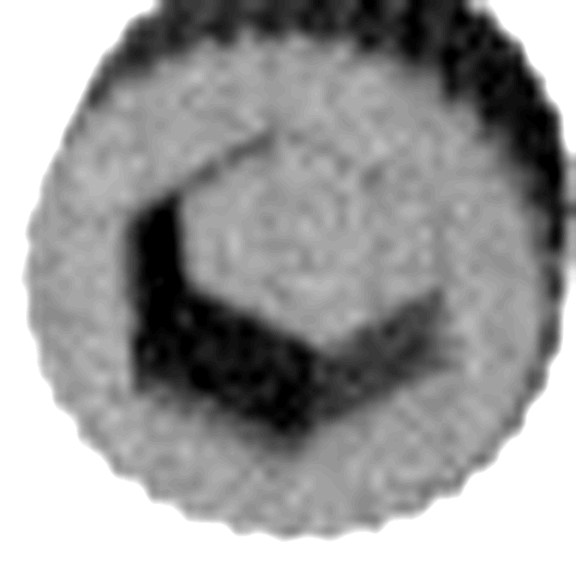

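Hexagon mouth corners in this crop (12x, origin 198,203): (128,212), (135,388), (295,448), (458,362), (275,132); centre near (289,287).

```bash
python3 - <<'E'
from h import *
w=load("w1");f=lambda x,y:onz(w,198+x/12-.5,203+y/12-.5,122)
c=f(289,287);print("axis",c)
P=[f(*p) for p in((128,212),(135,388),(295,448),(458,362),(275,132))]
A=[np.degrees(np.arctan2(*(p-c)[1::-1])) for p in P]
print([round(np.hypot(*(p-c)[:2]),1) for p in P],np.round(A,1),np.round(np.mod(A,60),1))
e=P[1]-P[0];print([round(np.degrees(np.arctan2(*(P[k+1]-P[k])[1::-1]))%60,1) for k in range(3)])
# opening, lug, post from wrist image: masks later
E
```

```text
axis [549.3818018  -76.47806223 122.        ]
[np.float64(11.4), np.float64(12.3), np.float64(11.2), np.float64(11.9), np.float64(10.5)] [ 145.5 -153.3  -97.4  -33.4   85.5] [25.5 26.7 22.6 26.6 25.5]
[np.float64(22.1), np.float64(30.0), np.float64(21.6)]
```

Hex corners lie at about 25° mod 60 (radii 11±1 mm agree with 18.6 across flats), so the long arm should point to azimuth ~85° when inserted. Planning the tilted grasp on the long arm.

```bash
python3 - <<'E'
from h import *
S=az(191.9);T=0.94*S-1.06*np.array([0,0,1]);T/=np.linalg.norm(T)
Rt=frame(T,az(-78.1));g=np.array([522,260,135])+5*T
print(T)
plan(g-120*T,frame([0,0,-1],az(-78.1)))
plan(g-120*T,Rt)
print(g-120*T)
s=load("d0");print("flask3?",onz(s,228,159,2))
E
```

```text
[-0.64922816 -0.13681383 -0.74818766]
turn [-0.32  0.23 70.1 ] n>=8.2 then shift [  9.13 -32.97  -2.17] n>=6.9
shift first (old axes) [34.11 -2.65 -2.15]
turn [ 25.05 -35.93  66.94] n>=9.3 then shift [  5.4  -32.97  -7.68] n>=6.9
shift first (old axes) [34.11 -2.65 -2.15]
[596.66123813 275.73359062 221.04158092]
flask3? [610.01461622 416.06364998   2.        ]
```

Request:
{"api": "apply_moves", "payload": {
  "series": [
    [[0,0,-4.5,0,0,0,1],[2,-0.2,-4.5,0,0,0,1],[4.6,-0.35,0,0,0,0,1],[4.6,-0.35,0,0,0,0,1],[4.6,-0.35,0,0,0,0,1],[4.6,-0.35,0,0,0,0,1],[4.6,-0.35,0,0,0,0,1],[4.6,-0.35,0,0,0,0,1],[4.5,-0.35,0,0,0,0,1],[0,0,0,2.5,-3.59,6.69,1],[0,0,0,2.5,-3.59,6.69,1],[0,0,0,2.5,-3.59,6.69,1]]
  ]
}}

```text
t: 3.6
ee_pos: [599.0, 277.1, 295.9]
orientation: [2.659, 1.587, -0.349]
ft_force: [0.3, 0.4, -1.4]
width: 88.0
```

Request:
{"api": "apply_moves", "payload": {
  "series": [
    [[0,0,0,2.5,-3.59,6.69,1],[0,0,0,2.5,-3.59,6.69,1],[0,0,0,2.5,-3.59,6.69,1],[0,0,0,2.5,-3.59,6.69,1],[0,0,0,2.5,-3.59,6.69,1],[0,0,0,2.5,-3.59,6.69,1],[0,0,0,2.5,-3.59,6.69,1],[0,0,0,0,0,0,1],[0,0,0,0,0,0,1]]
  ]
}}

```text
t: 4.5
ee_pos: [599.1, 275.7, 293.4]
orientation: [2.86, 0.303, -1.067]
ft_force: [-0.1, -0.0, 0.1]
width: 87.8
```

```bash
python3 - <<'E'
from h import *
S=az(191.9);T=0.94*S-1.06*np.array([0,0,1]);T/=np.linalg.norm(T)
Rt=frame(T,az(-78.1));g=np.array([522,260,135])+5*T
plan(g-100*T,Rt);o,c,Rm=st();print(c,Rm.round(3).tolist(),o["qpos"].round(2),o["t"])
w=shot("wrist","w2.png");print(proj(w,[519,259,175]),proj(w,[522,260,135]),proj(w,[450,245,172]))
E
```

```text
turn [ 0.17 -0.63  0.15] n>=0.1 then shift [ 4.62 -0.06  7.57] n>=1.8
shift first (old axes) [ 4.54 -0.07  7.62]
[599.12311618 275.65695058 293.38938596] [[0.739, 0.21, -0.641], [0.158, -0.978, -0.138], [-0.655, 0.0, -0.755]] [0.37 0.79 1.03 0.11 2.03 1.74] 4.5
[249.53892064 170.38910355] [249.16529954 137.6465376 ] [248.84289271 206.0036077 ]
```

View pics/w2.png

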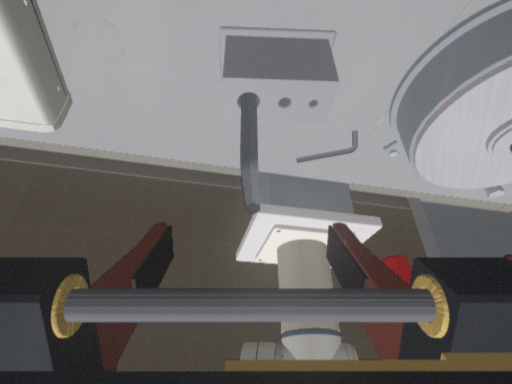

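The key shows upright at column 249, bend/tip exactly where predicted. Advance and close.

Request:
{"api": "apply_moves", "payload": {
  "series": [
    [[4.5,-0.1,1,0,0,0,1],[0,0,4.5,0,0,0,1],[0,0,4.5,0,0,0,1],[0,0,4,0,0,0,1],[0,0,2.6,0,0,0,1],[0,0,1,0,0,0,1],[0,0,0,0,0,0,1],[0,0,0,0,0,0,0],[0,0,0,0,0,0,0],[0,0,0,0,0,0,0],[0,0,0,0,0,0,0],[0,0,0,0,0,0,0]]
  ]
}}

```text
t: 5.75
ee_pos: [518.4, 259.2, 129.8]
orientation: [2.858, 0.298, -1.072]
ft_force: [0.1, 0.1, -0.4]
width: 51.3
```

Request:
{"api": "apply_moves", "payload": {
  "series": [
    [[0,0,0,0,0,0,0],[0,0,0,0,0,0,0],[0,0,0,0,0,0,0]]
  ]
}}

```text
t: 6.05
ee_pos: [518.1, 259.1, 129.5]
orientation: [2.857, 0.298, -1.073]
ft_force: [0.8, -0.3, -0.1]
width: 27.3
```

Request:
{"api": "apply_moves", "payload": {
  "series": [
    [[0,0,0,0,0,0,0],[0,0,0,0,0,0,0],[0,0,0,0,0,0,0],[-1,0,-1.15,0,0,0,0],[-2,0,-2.3,0,0,0,0],[-3.2,0,-3.7,0,0,0,0],[-3.2,0,-3.7,0,0,0,0],[-3.2,0,-3.7,0,0,0,0],[0,0,0,0,0,0,0]]
  ]
}}

```text
t: 6.95
ee_pos: [521.0, 260.7, 329.8]
orientation: [2.866, 0.301, -1.057]
ft_force: [1.6, -0.6, -3.8]
width: 17.1
```

```bash
python3 - <<'E'
from h import *
o,c,Rm=st();print(c,o["width"],o["ft_force"],o["moment"],o["qpos"].round(2))
phi=85.4;L=az(phi);S=np.array([0,0,-1.]);T=(S+L)/2**.5;Rt=frame(T,np.cross(-L,S))
# grasp: TCP = crossing + 40 L + 5T ; high: short tip z at 180 -> crossing 255
cr=np.array([550.2,-75.5,270]);plan(cr+40*L+5*T,Rt);print(Rt.round(3).tolist(),cr+40*L+5*T)
E
```

```text
[521.00785345 260.72581121 329.8000853 ] 17.054189220505595 [ 1.58145422 -0.6197142  -3.7743047 ] [ 0.17634468 -0.68109385 -0.0164446 ] [0.39 0.62 1.24 0.12 1.97 1.75]
turn [  3.14  72.58 -79.71] n>=12.6 then shift [-24.93   5.61 -15.98] n>=6.0
shift first (old axes) [ 1.92 29.33  6.68]
[[0.057, 0.997, 0.057], [0.705, -0.08, 0.705], [0.707, -0.0, -0.707]] [553.69150299 -32.10469934 266.46446609]
```

Request:
{"api": "apply_moves", "payload": {
  "series": [
    [[0,0,0,0.24,5.58,-6.13,0],[0,0,0,0.24,5.58,-6.13,0],[0,0,0,0.24,5.58,-6.13,0],[0,0,0,0.24,5.58,-6.13,0],[0,0,0,0.24,5.58,-6.13,0],[0,0,0,0.24,5.58,-6.13,0]]
  ]
}}

```text
t: 7.55
ee_pos: [518.0, 259.6, 321.5]
orientation: [-2.678, -1.132, 0.191]
ft_force: [0.5, -0.1, -4.0]
width: 16.8
```

Request:
{"api": "apply_moves", "payload": {
  "series": [
    [[0,0,0,0.24,5.58,-6.13,0],[0,0,0,0.24,5.58,-6.13,0],[0,0,0,0.24,5.58,-6.13,0],[0,0,0,0.24,5.58,-6.13,0],[0,0,0,0.24,5.58,-6.13,0],[0,0,0,0.24,5.58,-6.13,0],[0,0,0,0.24,5.58,-6.13,0],[0,0,0,0,0,0,0]]
  ]
}}

```text
t: 8.35
ee_pos: [517.0, 258.2, 319.2]
orientation: [-1.851, -1.689, -0.736]
ft_force: [0.7, 0.1, -5.1]
width: 16.6
```

```bash
python3 - <<'E'
from h import *
o,c,Rm=st();print(c,Rm.round(3).tolist(),o["width"],o["ft_force"],o["moment"],o["qpos"].round(2))
phi=85.4;L=az(phi);S=np.array([0,0,-1.]);T=(S+L)/2**.5;Rt=frame(T,np.cross(-L,S))
cr=np.array([550.2,-75.5,270]);plan(cr+40*L+5*T,Rt)
E
```

```text
[516.99751964 258.19942716 319.2483633 ] [[0.073, 0.996, 0.045], [0.712, -0.084, 0.698], [0.699, -0.019, -0.715]] 16.628309547844584 [ 0.74233023  0.08349919 -5.14838858] [-0.98844898  0.15233237  0.00623838] [ 0.08  0.25  1.89  0.9   1.08 -0.31]
turn [-0.62  0.66 -0.89] n>=0.1 then shift [-23.99   5.99 -16.52] n>=5.9
shift first (old axes) [-24.08   6.18 -16.31]
```

Request:
{"api": "apply_moves", "payload": {
  "series": [
    [[-3.43,0.86,-2.35,0,0,0,0],[-3.43,0.86,-2.35,0,0,0,0],[-3.43,0.86,-2.35,0,0,0,0],[-3.43,0.86,-2.35,0,0,0,0],[-3.43,0.86,-2.35,0,0,0,0],[-3.43,0.86,-2.35,0,0,0,0],[-3.42,0.84,-2.4,-0.6,0.7,-0.9,0],[0,0,0,0,0,0,0],[0,0,0,0,0,0,0],[0,0,0,0,0,0,0]]
  ]
}}

```text
t: 9.35
ee_pos: [553.7, -30.1, 271.0]
orientation: [-1.839, -1.699, -0.764]
ft_force: [-0.4, -1.0, -4.6]
width: 16.8
```

```bash
python3 - <<'E'
from h import *
a=shot("scene","s1.png");b=shot("side","d1.png");w=shot("wrist","w3.png")
o,c,Rm=st();print(c,Rm.round(3).tolist(),o["width"],o["t"])
L=az(85.4);T=Rm[:,2];S=np.array([0,0,-1.])
cr=c-5*T-40*L;tip=cr+75*S;lt=cr+160*L;print(cr,tip)
for i,n in((a,"s"),(b,"d"),(w,"w")):print(n,[proj(i,p).round(0) for p in(cr,tip,lt)])
def cut(i,p):
  x,y=map(int,proj(i,p));x=min(max(x-50,0),412);y=min(max(y-45,0),284);print(x,y);return cv2.resize(i["img"][y:y+100,x:x+100],(400,400),interpolation=cv2.INTER_CUBIC)
cv2.imwrite("pics/m1.png",np.hstack([cut(a,tip),cut(b,tip)]))
E
```

```text
[553.79567662 -29.75396385 271.36034875] [[0.053, 0.997, 0.058], [0.704, -0.078, 0.706], [0.708, 0.003, -0.706]] 16.954447302480197 9.5
[550.29876292 -73.15281447 274.89190204] [550.29876292 -73.15281447 199.89190204]
s [array([267., 142.]), array([267., 170.]), array([217., 120.])]
d [array([263., 156.]), array([263., 183.]), array([245., 128.])]
w [array([248., 346.]), array([248., 354.]), array([249.,  92.])]
217 124
213 138
```

View pics/m1.png

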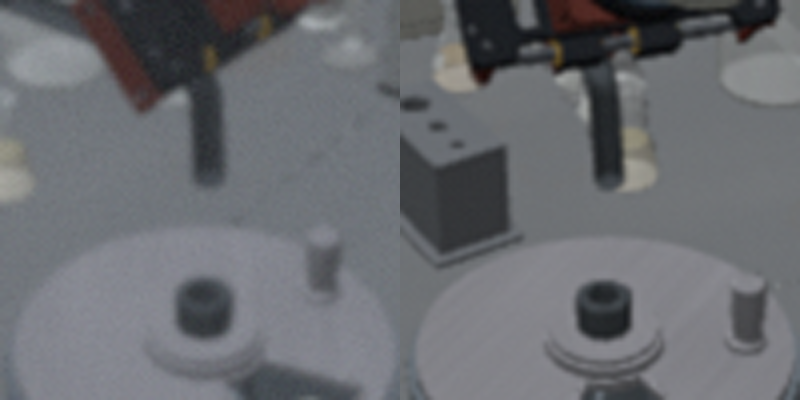

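Tip seen at (209,180)/(608,183) in the crops, screw mouth at (204,292)/(603,292), short arm slightly off vertical. I'll compute tip offset and arm direction.

```bash
python3 - <<'E'
from h import *
a=load("s1");b=load("d1")
S=lambda x,y:(217+x/4-.4,124+y/4-.4);D=lambda x,y:(213+(x-400)/4-.4,138+y/4-.4)
print("mouth",tri(a,S(204,292),b,D(603,292)));print("tip",tri(a,S(209,180),b,D(608,183)))
# sub-pixel axis: dark mask centroid per row of the short arm
def axis(i,x0,x1,y0,y1):
  g=cv2.GaussianBlur(cv2.cvtColor(i["img"],cv2.COLOR_BGR2GRAY),(3,3),0).astype(float);P=[]
  for y in range(y0,y1):
    r=g[y,x0:x1];bg=np.median(np.r_[r[:4],r[-4:]]);w=np.clip(bg-r-12,0,None)
    P.append((x0+(w*np.arange(len(r))).sum()/w.sum(),y))
  P=np.array(P);k=np.polyfit(P[:,1],P[:,0],1);print("fit resid",np.std(P[:,0]-np.polyval(k,P[:,1])).round(2),k);return k
ka=axis(a,258,282,150,166);kb=axis(b,254,271,160,180)
na=np.cross(ray(a,np.polyval(ka,150),150)[1],ray(a,np.polyval(ka,166),166)[1])
nb=np.cross(ray(b,np.polyval(kb,160),160)[1],ray(b,np.polyval(kb,180),180)[1])
d=np.cross(na,nb);d/=np.linalg.norm(d);d*=-np.sign(d[2]);print("short dir",d,np.degrees(np.arcsin(d)))
E
```

```text
mouth (array([548.63884591, -76.53259132, 122.1151242 ]), np.float64(0.09710705045781134))
tip (array([553.03377156, -76.11890522, 201.99545025]), np.float64(1.1276771697582926))
fit resid 0.04 [4.11192034e-02 2.61875546e+02]
fit resid 0.17 [5.63819721e-02 2.54444339e+02]
short dir [ 0.02947317 -0.03442472 -0.99897261] [  1.68893255  -1.97278096 -87.40257541]
```

Request:
{"api": "apply_moves", "payload": {
  "series": [
    [[0,0,0,1.3,1.8,1.3,0],[-1.33,-0.06,1.22,0,0,0,0],[-1.33,-0.06,1.22,0,0,0,0],[-1.33,-0.06,1.22,0,0,0,0],[-1.33,-0.06,1.22,0,0,0,0],[0,0,0,0,0,0,0],[0,0,0,0,0,0,0]]
  ]
}}

```text
t: 10.2
ee_pos: [549.4, -31.3, 198.3]
orientation: [-1.817, -1.657, -0.76]
ft_force: [-0.2, 0.1, -5.0]
width: 17.2
```

```bash
python3 - <<'E'
from h import *
a=shot("scene","s2.png");b=shot("side","d2.png")
o,c,Rm=st();print(c,Rm.round(3).tolist(),o["width"],o["ft_force"],o["t"])
c1=lambda i,x,y:cv2.resize(i["img"][y:y+60,x:x+60],(400,400),interpolation=cv2.INTER_CUBIC)
cv2.imwrite("pics/m2.png",np.hstack([c1(a,238,160),c1(b,234,172)]))
E
```

```text
[550.0386019  -31.59469063 199.4538567 ] [[0.074, 0.997, 0.039], [0.68, -0.079, 0.729], [0.73, -0.027, -0.683]] 16.89407112727966 [-0.4035286  -0.01011078 -4.19823337] 10.3
```

View pics/m2.png

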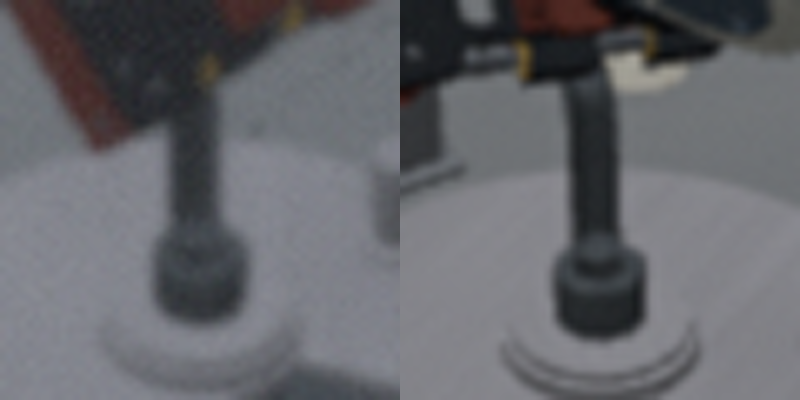

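Tip hovers just above the mouth: scene tip x≈197 vs head centre 201; side 600 vs 599. The arm still looks a bit inclined in the side view, so I'll compute the direction again.

```bash
python3 - <<'E'
from h import *
a=load("s2");b=load("d2")
def axis(i,x0,x1,y0,y1):
  g=cv2.GaussianBlur(cv2.cvtColor(i["img"],cv2.COLOR_BGR2GRAY),(3,3),0).astype(float);P=[]
  for y in range(y0,y1):
    r=np.gradient(g[y,x0:x1]);xs=np.arange(x0,x1);m=len(xs)//2
    l=np.clip(-r[:m],0,None)**2;q=np.clip(r[m:],0,None)**2
    P.append((((l*xs[:m]).sum()/l.sum()+(q*xs[m:]).sum()/q.sum())/2,y))
  P=np.array(P);k=np.polyfit(P[:,1],P[:,0],1);print("resid",np.std(P[:,0]-np.polyval(k,P[:,1])).round(2),k,np.polyval(k,y1));return k
ka=axis(a,258,277,182,193);kb=axis(b,256,271,189,207)
na=np.cross(ray(a,np.polyval(ka,180),180)[1],ray(a,np.polyval(ka,195),195)[1])
nb=np.cross(ray(b,np.polyval(kb,190),190)[1],ray(b,np.polyval(kb,208),208)[1])
d=np.cross(na,nb);d/=np.linalg.norm(d);d*=-np.sign(d[2]);print("short dir deg",np.degrees(np.arcsin(d)))
for s in(0,1):
  pa=(np.polyval(ka,195),195);pb=(np.polyval(kb,208),208)
# axis point at z=122 : intersect planes
A=np.array([na,nb,[0,0,1]]);oa=a["cam_to_world"][:3,3];ob=b["cam_to_world"][:3,3]
print("arm axis at z=122,160",[np.linalg.solve(A,[na@oa,nb@ob,z]).round(1) for z in(122,160)])
# head columns
for i,x0,x1,y in((a,255,282,203),(b,252,276,216)):
  print("head",[axis(i,x0,x1,y,y+3)[1]] and None)
print(proj(a,[550,-75.5,122]),proj(b,[550,-75.5,122]))
E
```

```text
resid 0.04 [1.27260765e-02 2.64237059e+02] 266.69319210392626
resid 0.04 [2.73846181e-02 2.57204982e+02] 262.87359763296695
short dir deg [  0.35724395  -0.9874593  -88.94989316]
arm axis at z=122,160 [array([548.6, -73.9, 122. ]), array([548.4, -73.3, 160. ])]
resid 0.01 [1.1883553e-03 2.6727816e+02] 267.52296143270394
head None
resid 0.01 [5.37205749e-02 2.51915393e+02] 263.68019870133395
head None
[267.57834974 196.18081186] [263.69734292 210.3117007 ]
```

Request:
{"api": "apply_moves", "payload": {
  "series": [
    [[-0.1,0.15,-0.11,0,0,0,0],[0,0,0,0,0,0,0],[-0.22,0.01,0.2,0,0,0,0],[-0.22,0.01,0.2,0,0,0,0],[-0.22,0.01,0.2,0,0,0,0],[-0.22,0.01,0.2,0,0,0,0],[0,0,0,0,0,0,0]]
  ]
}}

```text
t: 11.0
ee_pos: [550.7, -33.1, 186.5]
orientation: [-1.817, -1.658, -0.76]
ft_force: [-0.2, -0.0, -5.3]
width: 16.4
```

Request:
{"api": "apply_moves", "payload": {
  "series": [
    [[-0.22,0.01,0.2,0,0,0,0],[-0.22,0.01,0.2,0,0,0,0],[0,0,0,0,0,0,0]]
  ]
}}

```text
t: 11.3
ee_pos: [550.8, -33.2, 180.7]
orientation: [-1.817, -1.658, -0.76]
ft_force: [0.2, 0.3, -4.4]
width: 16.8
```

Request:
{"api": "apply_moves", "payload": {
  "series": [
    [[-0.22,0.01,0.2,0,0,0,0],[-0.15,0.01,0.14,0,0,0,0],[0,0,0,0,0,0,0]]
  ]
}}

```text
t: 11.6
ee_pos: [550.9, -33.3, 175.7]
orientation: [-1.817, -1.658, -0.76]
ft_force: [0.0, 0.9, -4.4]
width: 16.7
```

Request:
{"api": "apply_moves", "payload": {
  "series": [
    [[-0.15,0.01,0.14,0,0,0,0],[-0.07,0,0.07,0,0,0,0],[0,0,0,0,0,0,0]]
  ]
}}

```text
t: 11.9
ee_pos: [552.2, -32.8, 174.8]
orientation: [-1.815, -1.658, -0.765]
ft_force: [0.4, 3.3, 5.1]
width: 17.0
```

```bash
python3 - <<'E'
from h import *
a=shot("scene","s3.png");b=shot("side","d3.png")
o,c,Rm=st();print(c,o["width"],o["ft_force"],o["moment"],o["t"])
c1=lambda i,x,y:cv2.resize(i["img"][y:y+75,x:x+75],(400,400),interpolation=cv2.INTER_CUBIC)
cv2.imwrite("pics/m3.png",np.hstack([c1(a,230,155),c1(b,226,165)]))
E
```

```text
[552.12918282 -32.76860687 174.80830815] 16.78329802279798 [0.82310015 3.69059513 6.68198946] [ 0.38990415 -0.092815   -0.04556683] 12.0
```

View pics/m3.png

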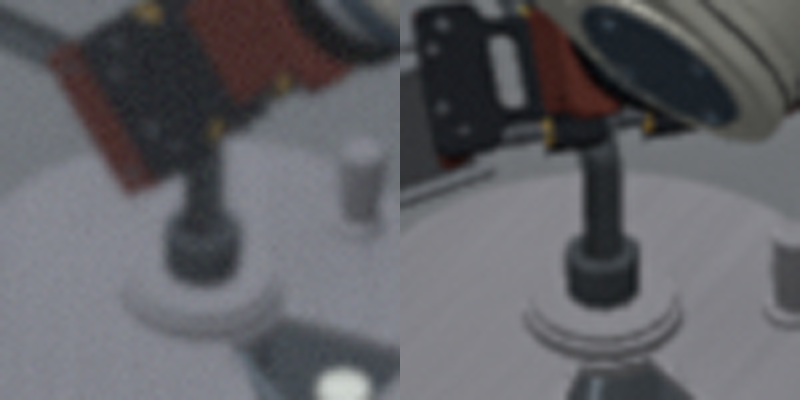

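The key stands bottomed in the socket (upward contact at exactly the expected TCP height, 175 mm). Release and back off.

Request:
{"api": "apply_moves", "payload": {
  "series": [
    [[0,0,0,0,0,0,0.8],[0,0,0,0,0,0,0.8],[0,0,0,0,0,0,0.8],[0,0,0,0,0,0,0.8],[0,0,0,0,0,0,0.8],[0,0,-3,0,0,0,0.8],[0,0,-4.5,0,0,0,0.8],[0,0,-4.5,0,0,0,0.8],[0,0,0,0,0,0,0.8]]
  ]
}}

```text
t: 12.9
ee_pos: [548.5, -124.9, 258.5]
orientation: [-1.823, -1.663, -0.766]
ft_force: [0.4, 1.3, 0.1]
width: 70.2
```

```bash
python3 - <<'E'
from h import *
o,c,Rm=st();print(c,o["width"],o["ft_force"],o["qpos"].round(2),o["t"])
plan([550+115*np.cos(np.radians(85)),-75.5+115*np.sin(np.radians(85)),250],frame([0,0,-1],az(-5)))
a=shot("scene","s4.png");b=shot("side","d4.png")
for i in(a,b): print([proj(i,p).round(0) for p in([550,-75.5,179],[562.5,75,170])])
E
```

```text
[ 548.52323888 -124.9395204   258.54405547] 70.22427855563345 [0.39778817 1.26219252 0.10544785] [-0.58  0.52  1.66  0.69  1.48 -0.74] 12.9
turn [ -1.23 -46.69  -0.22] n>=5.4 then shift [16.44 -0.28  0.85] n>=3.3
shift first (old axes) [10.65 -0.19 12.55]
[array([268., 177.]), array([224., 158.])]
[array([263., 191.]), array([247., 165.])]
```

Request:
{"api": "apply_moves", "payload": {
  "series": [
    [[0,0,0,-0.2,-7.8,0,1],[0,0,0,-0.2,-7.8,0,1],[0,0,0,-0.2,-7.8,0,1],[0,0,0,-0.2,-7.8,0,1],[0,0,0,-0.2,-7.8,0,1],[0,0,0,-0.2,-7.7,0,1],[4.1,-0.1,0.2,0,0,0,1],[4.1,-0.1,0.2,0,0,0,1],[4.1,-0.1,0.2,0,0,0,1],[4.1,0,0.2,0,0,0,1],[0,0,0,0,0,0,1]]
  ]
}}

```text
t: 14.1
ee_pos: [556.0, 47.9, 245.5]
orientation: [-2.3, -2.121, 0.009]
ft_force: [0.1, -0.7, 0.3]
width: 87.8
```

```bash
python3 - <<'E'
from h import *
o,c,Rm=st();print(c,Rm.round(3).tolist(),o["width"],o["qpos"].round(2),o["t"])
w=shot("wrist","w4.png")
print([proj(w,p).round(0) for p in([550,-75.5,179],[562.5,75,165])])
E
```

```text
[556.04242151  47.87285414 245.50572784] [[0.081, 0.997, -0.012], [0.997, -0.081, 0.005], [0.004, -0.013, -1.0]] 87.83472019797308 [0.06 0.32 1.76 0.01 1.07 0.14] 14.1
[array([255., 352.]), array([256., 172.])]
```

View pics/w4.png

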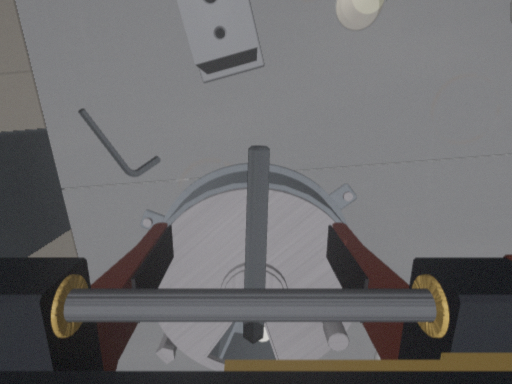

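The wrist view shows the key in the screw, its long arm from (252,340) to tip (259,148), with the sag foretold; fingers straddle it evenly. Descend, pinch the lever.

Request:
{"api": "apply_moves", "payload": {
  "series": [
    [[0,0.3,2.5,0,0,0,1],[0,0,2.5,0,0,0,0.6],[0,0,2.5,0,0,0,0.4],[0,0,0.2,0,0,0,0],[0,0,0,0,0,0,0],[0,0,0,0,0,0,0],[0,0,0,0,0,0,0],[0,0,0,0,0,0,0],[0,0,0,0,0,0,0],[0,0,0,0,0,0,0]]
  ]
}}

```text
t: 15.15
ee_pos: [560.1, 42.9, 171.0]
orientation: [-2.31, -2.117, 0.005]
ft_force: [-0.3, 1.3, -0.6]
width: 19.6
```

```bash
python3 - <<'E'
from h import *
o,c,Rm=st();print(c,Rm.round(3).tolist(),o["width"],o["ft_force"],o["t"])
v=c-np.array([550,-75.5,0]);print(np.hypot(*v[:2]),np.degrees(np.arctan2(v[1],v[0])))
E
```

```text
[560.12263758  42.9071505  170.95244404] [[0.087, 0.996, -0.008], [0.996, -0.087, 0.004], [0.004, -0.009, -1.0]] 19.573703399640806 [-0.28822178  1.30393991 -0.60604876] 15.15
118.83905537051199 85.1136597510364
```

Request:
{"api": "apply_moves", "payload": {
  "series": [
    [[0,0,0,0,0,0,0],[-0.02,-0.62,0,0,0,-3,0],[-0.03,-0.83,0,0,0,-4,0],[-0.03,-0.83,0,0,0,-4,0],[-0.03,-0.83,0,0,0,-4,0],[-0.03,-0.83,0,0,0,-4,0],[-0.03,-0.83,0,0,0,-4,0],[-0.03,-0.83,0,0,0,-4,0]]
  ]
}}

```text
t: 15.95
ee_pos: [508.3, 35.8, 172.6]
orientation: [-1.753, -2.601, -0.008]
ft_force: [6.2, 7.2, 2.5]
width: 16.6
```

```bash
python3 - <<'E'
from h import *
o,c,Rm=st();print(c,Rm.round(3).tolist(),o["width"],o["ft_force"],o["moment"],o["t"])
v=c-np.array([550,-75.5,0]);print(np.hypot(*v[:2]),np.degrees(np.arctan2(v[1],v[0])),np.degrees(np.arctan2(Rm[1,1],Rm[0,1])))
E
```

```text
[508.30407049  35.79290254 172.60031871] [[-0.375, 0.927, -0.001], [0.927, 0.375, 0.007], [0.007, 0.002, -1.0]] 16.59972505185653 [6.23845301 7.19099855 2.50938228] [ 1.25909424 -1.21376371 -0.54749009] 15.95
118.84721575878196 110.5384816967551 22.045519689535176
```

Request:
{"api": "apply_moves", "payload": {
  "series": [
    [[-0.03,-0.83,0,0,0,-4,0],[-0.03,-0.83,0,0,0,-4,0],[-0.03,-0.83,0,0,0,-4,0],[-0.03,-0.83,0,0,0,-4,0],[-0.03,-0.83,0,0,0,-4,0],[-0.03,-0.83,0,0,0,-4,0],[-0.03,-0.83,0,0,0,-4,0],[-0.03,-0.83,0,0,0,-4,0],[-0.03,-0.83,0,0,0,-4,0],[0,0,0,0,0,0,0],[0,0,0,0,0,0,0]]
  ]
}}

```text
t: 17.05
ee_pos: [448.2, -10.6, 171.7]
orientation: [-0.867, -3.007, -0.009]
ft_force: [-2.8, 15.3, 5.5]
width: 16.6
```

```bash
python3 - <<'E'
from h import *
o,c,Rm=st();print(c,o["width"],o["ft_force"],o["moment"],o["t"],o["qpos"].round(2))
v=c-np.array([550,-75.5,0]);print(np.hypot(*v[:2]),np.degrees(np.arctan2(v[1],v[0])),np.degrees(np.arctan2(Rm[1,1],Rm[0,1])))
E
```

```text
[448.20321326 -10.62092563 171.71809139] 16.615904383898634 [-2.76098866 15.30087487  5.52202568] [ 2.74262946  0.49925568 -0.53709077] 17.05 [-0.06  0.27  2.05  0.01  0.83 -1.07]
120.71404260645225 147.48904401933385 57.82173125918929
```

The lever went through 62° (at least 56° of screw turn after the play). Release, lift, head for the post.

Request:
{"api": "apply_moves", "payload": {
  "series": [
    [[0,0,0,0,0,0,0.8],[0,0,0,0,0,0,0.8],[0,0,0,0,0,0,0.8],[0,0,0,0,0,0,0.8],[0,0,0,0,0,0,0.8],[0,0,-4.5,0,0,0,0.8],[0,0,-4.5,0,0,0,0.8],[0,0,0,0,0,0,0.8]]
  ]
}}

```text
t: 17.85
ee_pos: [452.3, -13.6, 266.1]
orientation: [-0.866, -3.018, -0.005]
ft_force: [0.2, 0.5, 0.2]
width: 69.8
```

```bash
python3 - <<'E'
from h import *
o,c,Rm=st();print(c,o["width"],o["t"])
plan([631.5,-112,260],frame([0,0,-1],az(66)))
a=shot("scene","s5.png");b=shot("side","d5.png")
c1=lambda i,x,y:cv2.resize(i["img"][y:y+110,x:x+130],(400,338),interpolation=cv2.INTER_CUBIC)
cv2.imwrite("pics/m5.png",np.hstack([c1(a,205,165),c1(b,200,180)]))
E
```

```text
[452.32134181 -13.60475546 266.12712455] 69.79758840229314 17.85
turn [ 0.15 -0.12 -8.  ] n>=0.9 then shift [-20.37  -1.7    0.61] n>=4.1
shift first (old axes) [-20.41   1.15   0.57]
```

View pics/m5.png

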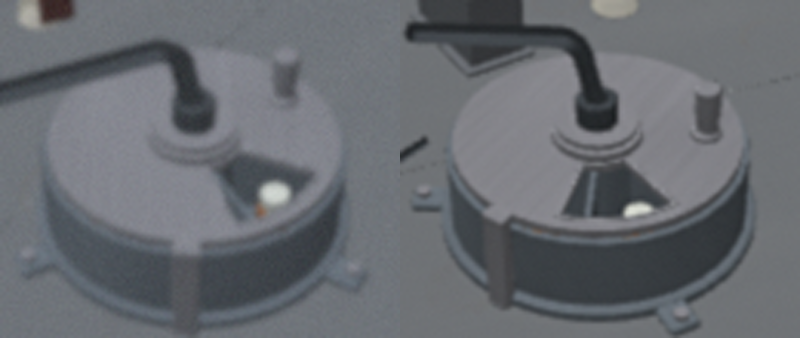

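The key stands in the socket with its arm now swung to az ~147; opening, lug and post are clear. Now grasp the post.

Request:
{"api": "apply_moves", "payload": {
  "series": [
    [[0,0,0,0,0,-8,0.8],[-4.07,-0.34,0.1,0,0,0,0.8],[-4.07,-0.34,0.1,0,0,0,0.8],[-4.07,-0.34,0.1,0,0,0,0.8],[-4.07,-0.34,0.1,0,0,0,0.8],[-4.07,-0.34,0.1,0,0,0,0.8],[0,0,0,0,0,0,0.8],[0,0,4.5,0,0,0,0.8],[0,0,4.5,0,0,0,0.8],[0,0,4.5,0,0,0,0.8],[0,0,0.6,0,0,0,0.8],[0,0,0,0,0,0,0.8]]
  ]
}}

```text
t: 19.15
ee_pos: [625.2, -110.3, 111.4]
orientation: [-0.65, -3.058, -0.003]
ft_force: [0.3, -1.1, -0.4]
width: 70.2
```

Request:
{"api": "apply_moves", "payload": {
  "series": [
    [[0,0,0,0,0,0,0],[0,0,0,0,0,0,0],[0,0,0,0,0,0,0],[0,0,0,0,0,0,0],[0,0,0,0,0,0,0],[0,0,0,0,0,0,0],[0,0,0,0,0,0,0],[0,0,0,0,0,0,0]]
  ]
}}

```text
t: 19.95
ee_pos: [627.4, -110.8, 113.5]
orientation: [-0.651, -3.064, -0.003]
ft_force: [-0.1, 0.2, 2.7]
width: 21.3
```

```bash
python3 - <<'E'
from h import *
o,c,Rm=st();print(c,o["width"],o["ft_force"],o["moment"],o["t"],o["qpos"].round(2))
v=c-np.array([550,-75.5,0]);print(np.hypot(*v[:2]),np.degrees(np.arctan2(v[1],v[0])),np.degrees(np.arctan2(Rm[1,1],Rm[0,1])))
E
```

```text
[ 627.35170466 -110.84859765  113.50188378] 21.288568368257533 [-0.09530496  0.15885285  2.71069323] [0.02858511 0.09806012 0.02217118] 19.95 [-0.19  0.6   1.67  0.    0.89 -1.35]
85.04592624075076 -24.55970744067812 66.00601953170437
```

Request:
{"api": "apply_moves", "payload": {
  "series": [
    [[0.01,-0.3,0,0,0,2,0],[0.02,-0.59,0,0,0,4,0],[0.02,-0.59,0,0,0,4,0],[0.02,-0.59,0,0,0,4,0],[0.02,-0.59,0,0,0,4,0],[0,0,0,0,0,0,0]]
  ]
}}

```text
t: 20.55
ee_pos: [613.1, -133.9, 113.5]
orientation: [-1.124, -2.924, -0.001]
ft_force: [0.9, -2.6, -0.4]
width: 20.9
```

```bash
python3 - <<'E'
from h import *
o,c,Rm=st();print(c,o["width"],o["ft_force"],o["moment"],o["t"],o["qpos"].round(2))
v=c-np.array([550,-75.5,0]);print(np.hypot(*v[:2]),np.degrees(np.arctan2(v[1],v[0])),np.degrees(np.arctan2(Rm[1,1],Rm[0,1])))
E
```

```text
[ 613.07956531 -133.85050114  113.49649756] 20.92219883360778 [ 0.91816627 -2.64703738 -0.44316929] [-0.31192065 -0.31620881 -0.03140947] 20.55 [-0.23  0.58  1.69  0.    0.88 -1.07]
85.929113477682 -42.769756988189684 47.939834755947516
```

Request:
{"api": "apply_moves", "payload": {
  "series": [
    [[0.02,-0.59,0,0,0,4,0],[0.02,-0.59,0,0,0,4,0],[0.02,-0.59,0,0,0,4,0],[0.02,-0.59,0,0,0,4,0],[0.02,-0.59,0,0,0,4,0],[0.02,-0.52,0,0,0,3.5,0],[0,0,0,0,0,0,0],[0,0,0,0,0,0,0]]
  ]
}}

```text
t: 21.35
ee_pos: [585.8, -154.7, 113.5]
orientation: [-1.693, -2.638, 0.003]
ft_force: [2.4, -7.5, -3.1]
width: 21.0
```

```bash
python3 - <<'E'
from h import *
o,c,Rm=st();print(c,o["width"],o["ft_force"],o["t"])
v=c-np.array([550,-75.5,0]);print(np.hypot(*v[:2]),np.degrees(np.arctan2(v[1],v[0])),np.degrees(np.arctan2(Rm[1,1],Rm[0,1])))
E
```

```text
[ 585.84874325 -154.72906737  113.50683938] 21.02328260920392 [ 2.39246031 -7.51567916 -3.06582278] 21.35
86.96193137447379 -65.65469462882128 24.62272505387283
```

Request:
{"api": "apply_moves", "payload": {
  "series": [
    [[0,0,0,0,0,0,0.7],[0,0,0,0,0,0,0.7],[0,0,0,0,0,0,0.7],[0,0,0,0,0,0,0.7],[0,0,-4.5,0,0,0,0.7],[0,0,-4.5,0,0,0,0.7],[0,0,-4.5,0,0,0,0.7],[-4.5,0,0,0,0,0,0.7],[-4.5,0,0,0,0,0,0.7],[-4.5,0,0,0,0,0,0.7],[-4.5,0,0,0,0,0,0.7],[0,0,0,0,0,0,0.7]]
  ]
}}

```text
t: 22.55
ee_pos: [661.9, -322.3, 246.4]
orientation: [-1.699, -2.633, 0.003]
ft_force: [-0.1, -0.5, 0.0]
width: 61.3
```

```bash
python3 - <<'E'
from h import *
a=shot("scene","s6.png");b=shot("side","d6.png");o,c,Rm=st();print(c,o["t"])
c1=lambda i,x,y:cv2.resize(i["img"][y:y+100,x:x+100],(400,400),interpolation=cv2.INTER_CUBIC)
cv2.imwrite("pics/m6.png",np.hstack([c1(a,215,180),c1(b,215,190)]))
E
```

```text
[ 660.49561794 -318.15613385  246.24564046] 22.65
```

View pics/m6.png

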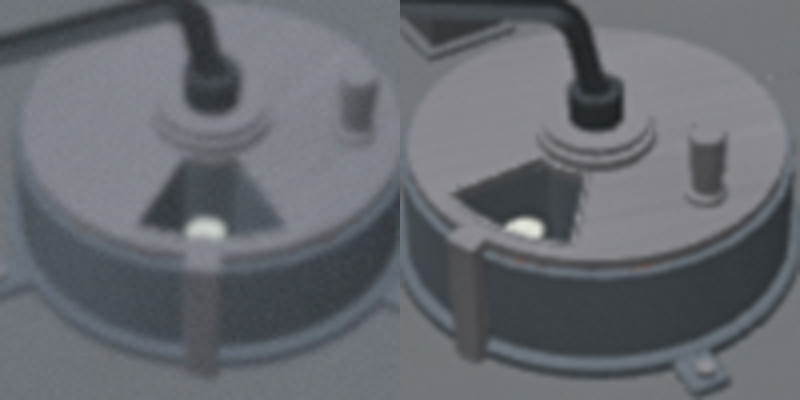

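The opening now sits behind the lug in both views: corners (140,222),(285,228) / (455,192),(573,242); lug top (203,243)/(470,237); post top (359,77)/(710,131). Computing azimuths.

```bash
python3 - <<'E'
from h import *
a=load("s6");b=load("d6");ax=np.array([550,-75.5,0])
S=lambda x,y:(215+x/4-.4,180+y/4-.4);D=lambda x,y:(215+(x-400)/4-.4,190+y/4-.4)
def q(n,im,p,z):
  v=onz(im,*p,z)-ax;print(n,round(np.hypot(*v[:2]),1),round(np.degrees(np.arctan2(v[1],v[0])),1))
for n,im,p,z in(("oS1",a,S(140,222),84),("oS2",a,S(285,228),84),("iS1",a,S(185,160),84),("iS2",a,S(240,160),84),
 ("oD1",b,D(455,192),84),("oD2",b,D(573,242),84),("iD1",b,D(545,160),84),("iD2",b,D(585,178),84),
 ("lugS",a,S(203,243),92),("lugD",b,D(470,237),92),("postS",a,S(359,77),132),("postD",b,D(710,131),132),
 ("lugfootS",a,S(203,375),0),("lugfootD",b,D(470,360),0)):q(n,im,p,z)
f0,f1=cv2.imread("pics/s0.png"),a["img"]
for n,(x,y) in(("R",(364,272)),("L",(217,160))):print(n,"flask diff",np.abs(f0[y-15:y+15,x-12:x+12].astype(int)-f1[y-15:y+15,x-12:x+12]).mean().round(1))
E
```

```text
oS1 105.5 -167.5
oS2 109.0 -121.6
iS1 46.7 -164.5
iS2 46.7 -122.6
oD1 105.6 -167.0
oD2 108.4 -119.3
iD1 43.7 -159.8
iD2 48.0 -120.6
lugS 121.0 -146.7
lugD 134.2 -145.4
postS 90.1 -68.3
postD 92.7 -65.2
lugfootS 139.5 -146.2
lugfootD 142.4 -145.1
R flask diff 5.0
L flask diff 4.6
```

```bash
python3 -c "
from h import *
print(ctrl.close_job(),ctrl.get_obs()['t'])"
```

```text
the job is handed in; nothing more can be done
the job is handed in; nothing more can be done
```

The job is handed in at about 22.7 s of the 64 s allowed. The interface gives no verdict, so the results below are my own measurements.

**What I did**
- **Key insertion:** I lifted the large key from its stand with a tilted grasp and flipped it. I then lowered the short arm into the screw socket until it met the bottom.
- **Slackening:** I gripped the long arm about 119 mm from the axis and swung it 62° counter-clockwise. The key was left standing in the screw.
- **Cover:** I pinched the finger post and turned the cover about 41° clockwise, then let go and backed the arm away.

**Last checks**
- **Key depth:** bottom contact came at a tool height of 174.8 mm; about 175.6 mm was expected for full depth. The last pictures still show the key in the socket.
- **Screw turn:** allowing for the 6° of play, the screw turned at least about 56° (0.98 rad); 0.7 rad was needed.
- **Cover position:** the azimuths disagree slightly. The index lug is at about −146°. The opening's middle is at −145.7° from the gripper position on the post and −146.7° from the post in the pictures. Its outer edges put it at −143° to −144.5°, and these edges read 2–4° too narrow. The worst case is about 3.5 mm off, against the 7 mm limit. I gave little weight to the inner corners (−140° to −143.5°), which were poorly resolved.
- **Flasks:** the arm stayed well away from both. The image change around them was small (mean about 5 grey levels), but I did not compare this with the camera noise.

I viewed 12 pictures, two over the budget of 10.

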